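# Wind the tube carriage along to its mark

## Task

On the little blue and grey traverse, wind the fitted crank with the orange knob clockwise (seen from above) through its two to three full turns, until the red pointer of the carriage that holds the silver tube stands level with the yellow mark beside the rails, then let go. Drive the carriage only by the crank, keep the crank seated on its square shaft end, and leave the spare crank with the black knob alone.

Things in the scene. Friction and masses are not known exactly. Their poses are not given: they have to be found in the camera images.
- crank: Dark steel crank, loose on an upright 16 mm square shaft (24 mm deep, 5 deg play; lifting takes it off). Origin: shaft axis, under the 32 mm hub, 72 mm above table; z up, x along the arm. Upright orange knob, 22 mm thick, axis 50 mm out on x, 26 to 78 mm above origin, spins freely on its pin. Hub and arm top out 26 mm above origin. The axis stays put; turning takes 2 N at the knob and stays where left.
- carriage: Grey slide (86 x 56 mm) with a silver tube across it and a red pointer, 5 mm wide, out on its +x side. Origin: rail centreline at table height, level with the pointer along the rails. y: along the rails, away from the crank. One crank turn moves it 40 mm; clockwise from above moves it along +y to the mark. Starts 80 to 120 mm short of the mark; end stop 140 mm from its start.
- mark: Fixed yellow upright tab, 5 mm wide, 50 mm high, beside the rails, 78 mm to the +x side of the rail centreline. Axes as the carriage's. Origin: rail centreline at table height, level with the tab; the carriage is at the mark when both origins agree along y.
- spare: Bystander, not to be touched: a smaller bright steel crank with a black knob, 88 mm long, 43 mm high, lying on the cardboard near the traverse. Origin: mid-length, at table height. A jar (55 mm high), a red tin with a blue sponge (26 mm) and an upright tube offcut (50 mm) stand near too.

How it is judged:
At the end, for the whole second after the job is handed in: The carriage's pointer is within 10 mm of the yellow mark along the rails and at rest, and the crank still sits fully down on its shaft (within 6 mm, upright within about 6 degrees) (y of carriage in the frame of mark between -0.01 and 0.01 m and linear speed of carriage below 0.01 m/s and height (world z) of crank below 0.078 m and angle between crank's own z axis and vertical below 0.1 rad); the robot touches nothing.
It fails at once if the crank comes off its shaft (rises more than 15 mm) (height (world z) of crank above 0.087 m).
It fails at once if the robot pushes on the carriage itself (contact force between carriage and the fingers above 3 N or contact force between carriage and the arm above 3 N).
It fails at once if the spare crank is moved more than 20 mm (distance of spare from where it was at the start of the episode above 0.02 m).
It also fails if it takes over 64 s, if anything falls off the work surface, if the arm or the gripper's body presses on something with over 40 N, if the wrist force passes 120 N, or if a joint passes its speed limit or range.

## Robot

A 6-joint arm with a two-finger parallel gripper is mounted at the origin on the work surface. World frame = base frame: x ahead of the robot, y to its left, z up, the work surface at z = 0. Lengths are in m, angles in rad, forces in N, time in s.
With the tool pointing down it reaches from about 0.375 to 0.925 m from the base axis. Payload 5.7 kg.
Tool frame: the origin (TCP) lies between the finger pads; the fingertips stand 14 mm ahead of it and the grasp point (between the pads) lies 5 mm behind it; z points along the fingers, y is the line along which they close (so a half turn about z gives the same grasp; the last joint's range is limited). The gripper opens to 88 mm and grips with 3 to 60 N. Pads are 20 mm wide; open, the fingers measure 115 mm over their backs; the gripper's body (75 mm by 178 mm) begins 61 mm behind the grasp point.
Start: joints at [-1.4, 0.359, 1.51, -0, 1.272, -0.115], TCP at [0.169, -0.576, 0.237] pointing down, gripper open.
Joint ranges: [-2.97, 2.97], [-1.01, 2.36], [0.21, 2.38], [-0.96, 4.11], [0.2, 2.71], [-2.98, 2.98]. Speed limits (rad/s): [2.39, 2.39, 3.14, 3.14, 3.14, 3.14].

## Interface

Orientations are given as [roll, pitch, yaw] about the fixed x, y, z axes, in that order (R = Rz(yaw) Ry(pitch) Rx(roll)).
In Python, from station import env, eyes, job_done gives the robot as it stands. The module is installed in compiled form; this text tells all that it offers.
- The arm moves only by the shell command python3 -m handwheel 'ROWS' [FORCE]. ROWS is JSON, a list of rows, each a list of 3 entries, a list of its own where there are three numbers: the opening, from 0 (shut) to 1 (fully open), then the shift along the tool's x, y, z in cm, then the turn, a rotation vector about the tool's x, y, z in rad. In form: [[grip, [x, y, z], [ax, ay, az]], ...]. A call has exactly 10 rows; each row is the pose to reach, as a shift and turn from the pose commanded when the call began, along the tool's axes at that moment; what a row does not reach only later rows make up. A row lasts 1/8 s, in which the tool goes at most 62.5 mm and 10.7 degrees, less where a joint would pass 70% of its speed; a pose out of reach is approached as far as the arm can. A call with a gripper value outside its range is refused whole. The fingers move at their own pace and stop on an object; FORCE is the grip in N (left out, the last holds). Time passes only in rows, so rows that repeat a pose let the fingers close, or fill a call up. It gives the time, the measured TCP pose, the force, the opening and the grip force at its end, in the units of the state.
- env.observe(): the state, without advancing time (a new reading comes with each control period).
- eyes.camera(name): name is "scene" or "top" or "wrist"; returns the picture (400x640x3 uint8, red, green, blue); there is no depth.
- eyes.get_calibration(name): a dict with "fov_y" (degrees; the focal length in pixels is half the picture's height over the tangent of half this angle, whatever the lens; pixels are square), "cx", "cy" (the principal point, pixels), "k1" (the pictures are not rectified: a ray, as slopes to the right and down, at radius r is drawn at 1 + k1 r^2 times it, then the intrinsics apply), "rvec" (rotation vector, rad) and "tvec" (3), from world to camera coordinates, as OpenCV has them; the wrist camera has in their place "tool_from_camera" (4x4, takes a point from camera to tool coordinates, whose origin is the TCP and whose axes are the flange's). Camera axes: x right, y down, z forward; pixel columns grow to the right and rows downward; lengths in m; the calibration is good to about 2 mm. A picture is of the moment at which its call begins: read the wrist's pose just before it. get_calibration takes no time and is no camera call.
- job_done(): hands the job in; it is judged then, once.
Trained networks look in the newest picture that a camera, given by its name, has taken for a name from the list of things; names that differ only in an ending like _2 or _b are one class to them, and where a whole thing is asked for, a point or a joint stands for the part that bears it (a point fixed in the world has none). Each returns a list of dicts, best first, with "confidence" (0 to 1); they miss things now and then, are a little off and sometimes report something else, mostly with a low value. They report only what shows in the picture. A call takes as long as a camera call.
- eyes.recognise(camera, name): "location" ([x, y, z] in m, in the coordinates of the camera as it stood for that picture, good to about 4 mm: the middle of the surface that is visible of it).
The state is a dict: "time_s": time; "qpos": joint angles; "qd": joint speeds; "joint_torque": joint torques, N m; "eef_pos": TCP position; "orientation": TCP orientation; "ft_force": force on the tool from outside, world axes, zero at the start; "moment": the same for the moment, N m; "gripper_width": opening from 0.0 (shut) to 1.0 (fully open); "grasp_force": force on a finger pad.
Only numpy, scipy, OpenCV 4.12 (cv2) and the standard library are available. Lean on these libraries where they do the work, as an engineer would, in place of code of your own. Each camera call takes 0.05 s, during which the arm holds its last target. There are 200 camera calls.

## Working session

There is one attempt and no reset: what is moved stays moved. The work goes in short steps, Python scripts to look and compute and a shell command to move; the robot and the scene stay as the last step left them, time stands still between calls to the robot, and variables do not carry over. Pictures are saved under pics/ and viewed, at most 10 in all, crops included, and the job is handed in when it is done.

```bash
mkdir -p pics; cat > h.py <<'E'
import numpy as np, cv2
from scipy.spatial.transform import Rotation as R
from station import env, eyes, job_done
def T(c, o=None):
    k=eyes.get_calibration(c)
    if c=="wrist":
        W=np.eye(4); W[:3,:3]=R.from_euler('xyz',o["orientation"]).as_matrix(); W[:3,3]=o["eef_pos"]
        return W@np.array(k["tool_from_camera"])
    M=np.eye(4); M[:3,:3]=cv2.Rodrigues(np.array(k["rvec"],float))[0]; M[:3,3]=np.ravel(k["tvec"])
    return np.linalg.inv(M)
def shot(c,f=None):
    o=env.observe(); im=eyes.camera(c)
    if f: cv2.imwrite("pics/"+f,im[...,::-1])
    return im,T(c,o)
def find(c,n,M):
    return [(round(d["confidence"],2),(M@np.r_[d["location"],1])[:3].round(4).tolist()) for d in eyes.recognise(c,n)[:3]]
def ray(c,px,M,z):
    k=eyes.get_calibration(c); f=200/np.tan(np.radians(k["fov_y"])/2)
    d=(np.array(px,float)-[k["cx"],k["cy"]])/f; u=d.copy()
    for _ in range(20): u=d/(1+k["k1"]*(u@u))
    v=M[:3,:3]@np.r_[u,1]; p=M[:3,3]; return (p+v*(z-p[2])/v[2])
E
python3 - <<'E'
from h import *
for c in("top","scene"):
    im,M=shot(c,c+"1.png"); print(c,M[:3,3].round(3))
    for n in("crank","carriage","mark","spare"): print(n,find(c,n,M))
o=env.observe(); print(o)
E
```

```text
top [ 0.435 -0.021  0.718]
crank [(0.96, [0.5111, -0.1737, 0.0988])]
carriage [(0.7, [0.5001, -0.0902, 0.059])]
mark [(0.62, [0.539, 0.0257, 0.0197])]
spare []
scene [0.856 0.395 0.521]
crank [(0.56, [0.5095, -0.1695, 0.0952])]
carriage [(0.8, [0.5052, -0.0844, 0.0549])]
mark [(0.5, [0.5429, 0.0237, 0.0269])]
spare []
{'time_s': 0.5, 'qpos': array([-1.40009329e+00,  3.58828618e-01,  1.51047843e+00,  4.35228241e-06,
        1.27252162e+00, -1.15086111e-01]), 'qd': array([ 0.00108059, -0.00056909,  0.00022099,  0.0010412 ,  0.00061916,
        0.00292452]), 'joint_torque': array([-8.97921582e-04, -5.14900696e+01, -2.70877182e+01,  6.74721343e-02,
        2.63070920e-02, -4.45647470e-05]), 'eef_pos': array([ 0.16913629, -0.5755782 ,  0.23657581]), 'orientation': array([-3.14135868e+00, -3.12343562e-05,  2.85787867e-01]), 'ft_force': array([-0.24500144, -0.37225469, -0.74051873]), 'moment': array([-0.0134458 ,  0.02085743,  0.00486874]), 'grasp_force': 0.0, 'gripper_width': 0.9984688354956502}
```

View pics/top1.png

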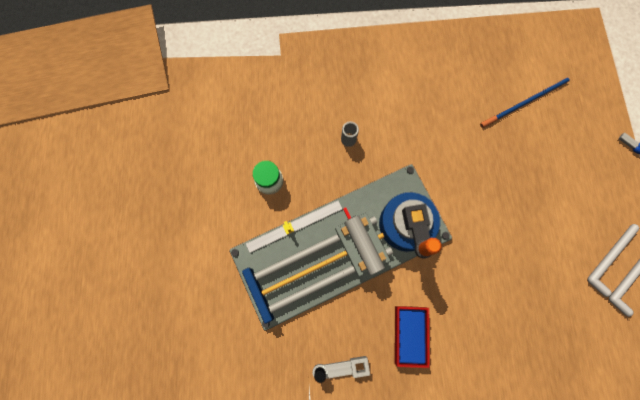

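View pics/scene1.png

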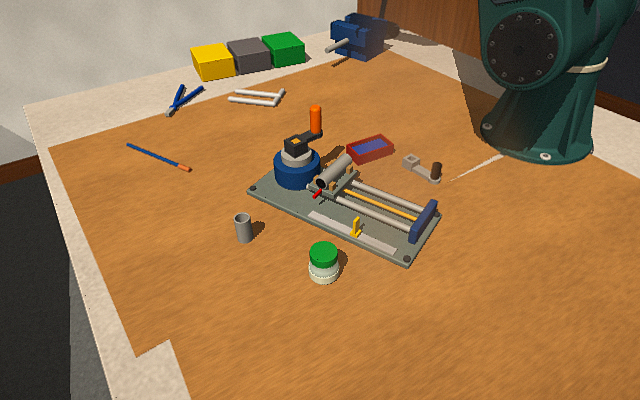

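The top view shows the orange shaft end at about (417,216), knob top at (431,246), pointer tip at (347,213) and mark at (288,228). The spare crank lies at (340,370), well clear. The scene view agrees with this.

```bash
python3 - <<'E'
from h import *
M=T("top"); S=T("scene")
hsv=None
im=cv2.imread("pics/top1.png"); h=cv2.cvtColor(im,cv2.COLOR_BGR2HSV)
def blob(lo,hi,x0,x1,y0,y1):
    m=cv2.inRange(h,lo,hi)[y0:y1,x0:x1]; y,x=np.nonzero(m); return (x.mean()+x0,y.mean()+y0,len(x),x.min()+x0,x.max()+x0,y.min()+y0,y.max()+y0)
print("knob",blob((3,180,150),(14,255,255),418,445,235,262))
print("sq",blob((10,150,150),(25,255,255),408,428,206,226))
print("red",blob((0,180,100),(4,255,255),338,358,203,225),"yel",blob((24,150,120),(35,255,255),278,300,216,240))
for n,p,z in[("hub",(417.5,216),.098),("knob",(431,245.5),.15),("ptr",(347,213),.04),("ptr2",(347,213),.05),("mark",(288,227),.05),("railL",(249,270),.03),("plateA",(410,170),.012),("plateB",(236,253),.012),("plateC",(270,322),.012),("plateD",(446,238),.012)]:
    print(n,ray("top",p,M,z).round(4))
for n,p,z in[("knobS",(316,107),.15),("hubS",(296,142),.098),("markS",(356,219),.05),("ptrS",(317,195),.04)]: print(n,ray("scene",p,S,z).round(4))
E
```

```text
knob (np.float64(432.5081081081081), np.float64(244.46486486486486), 185, np.int64(422), np.int64(440), np.int64(238), np.int64(251))
sq (np.float64(416.864406779661), np.float64(215.5762711864407), 118, np.int64(411), np.int64(423), np.int64(210), np.int64(221))
red (np.float64(346.741935483871), np.float64(213.0), 31, np.int64(344), np.int64(350), np.int64(208), np.int64(218)) yel (np.float64(287.3333333333333), np.float64(226.88), 75, np.int64(283), np.int64(293), np.int64(222), np.int64(233))
hub [ 0.5316 -0.1717  0.098 ]
knob [ 0.4827 -0.1725  0.15  ]
ptr [ 0.5531 -0.0727  0.04  ]
ptr2 [ 0.5513 -0.0719  0.05  ]
mark [0.5351 0.0229 0.05  ]
railL [0.473  0.0899 0.03  ]
plateA [ 0.6256 -0.1888  0.012 ]
plateB [0.5031 0.1134 0.012 ]
plateC [0.3896 0.062  0.012 ]
plateD [ 0.505  -0.2357  0.012 ]
knobS [ 0.4825 -0.1736  0.15  ]
hubS [ 0.5345 -0.1651  0.098 ]
markS [0.5384 0.024  0.05  ]
ptrS [ 0.5505 -0.0734  0.04  ]
```

```bash
python3 -m handwheel '[[1,[5,-3.5,0],[0,0,0]],[1,[10,-7,0],[0,0,0]],[1,[15,-10.5,0],[0,0,0]],[1,[20,-14,0],[0,0,0]],[1,[25,-18,0],[0,0,0]],[1,[30,-21.5,0],[0,0,0]],[1,[35,-25,0],[0,0,0]],[1,[39,-28,0],[0,0,0]],[1,[41.5,-29.8,0],[0,0,0]],[1,[41.5,-29.8,0],[0,0,0]]]' 15
python3 - <<'E'
from h import *
im,M=shot("wrist","w1.png"); print(M[:3,3],env.observe()["eef_pos"],env.observe()["orientation"])
print(find("wrist","crank",M))
E
```

```text
time_s: 1.75
eef_pos: [0.4843, -0.1712, 0.2368]
orientation: [-3.142, -0.0, 0.289]
ft_force: [-1.1, -0.4, -0.1]
gripper_width: 1.002
grasp_force: 0.0
[ 0.55422752 -0.15029463  0.38541794] [ 0.48350691 -0.17227035  0.23668896] [3.14136768e+00 2.48226753e-04 2.88040869e-01]
[(0.63, [0.5043, -0.1773, 0.098])]
```

View pics/w1.png

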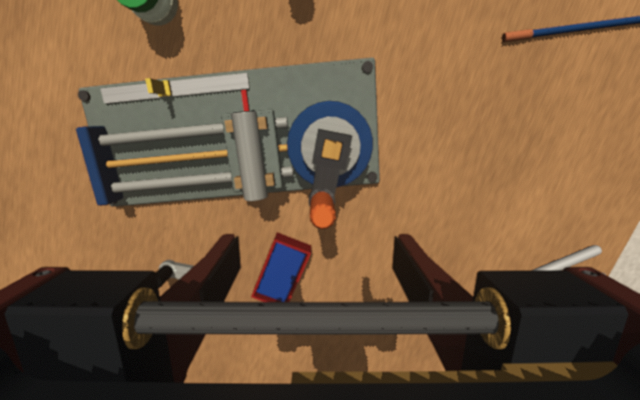

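The wrist view shows the shaft end at (332,150), the knob top at about (321,215), the pointer at (245,98) and the mark at (157,86). The knob lies between the fingers.

```bash
python3 - <<'E'
from h import *
M=T("wrist",env.observe())
for n,p,z in[("hub",(332,150),.098),("knob",(321,215),.15),("ptr",(245,98),.045),("mark",(157,80),.05)]: print(n,ray("wrist",p,M,z).round(4))
E
```

```text
hub [ 0.5302 -0.1746  0.098 ]
knob [ 0.4825 -0.1773  0.15  ]
ptr [ 0.5519 -0.0749  0.045 ]
mark [0.5439 0.015  0.05  ]
```

```bash
python3 -m handwheel '[[1,[-0.1,0.1,3],[0,0,0]],[1,[-0.1,0.1,6],[0,0,0]],[1,[-0.1,0.1,9],[0,0,0]],[1,[-0.1,0.1,11.1],[0,0,0]],[1,[-0.1,0.1,11.1],[0,0,0]],[0.15,[-0.1,0.1,11.1],[0,0,0]],[0.15,[-0.1,0.1,11.1],[0,0,0]],[0.15,[-0.1,0.1,11.1],[0,0,0]],[0.15,[-0.1,0.1,11.1],[0,0,0]],[0.15,[-0.1,0.1,11.1],[0,0,0]]]' 15
python3 - <<'E'
from h import *
im,M=shot("wrist","w2.png"); o=env.observe(); print(o)
E
```

```text
time_s: 3.1
eef_pos: [0.4827, -0.1739, 0.1258]
orientation: [3.141, -0.0, 0.286]
ft_force: [-0.1, -0.4, 0.0]
gripper_width: 0.47
grasp_force: 0.0
{'time_s': 3.15, 'qpos': array([-4.80595256e-01,  3.69409496e-01,  1.82138228e+00,  9.77421794e-05,
        9.50702225e-01,  8.04229733e-01]), 'qd': array([-0.00073646,  0.00443271,  0.00127284,  0.0008402 , -0.00069864,
       -0.00061911]), 'joint_torque': array([-1.28433117e-02, -4.56991088e+01, -2.05369860e+01,  4.93409461e-02,
       -4.31031128e-02, -1.20847276e-04]), 'eef_pos': array([ 0.48266606, -0.17391142,  0.12577894]), 'orientation': array([ 3.14158152e+00, -1.26240496e-04,  2.85914543e-01]), 'ft_force': array([ 0.04289658, -0.01945912, -0.51874422]), 'moment': array([ 0.02384759, -0.01070274,  0.00826832]), 'grasp_force': 0.0, 'gripper_width': 0.42595882479253583}
```

View pics/w2.png

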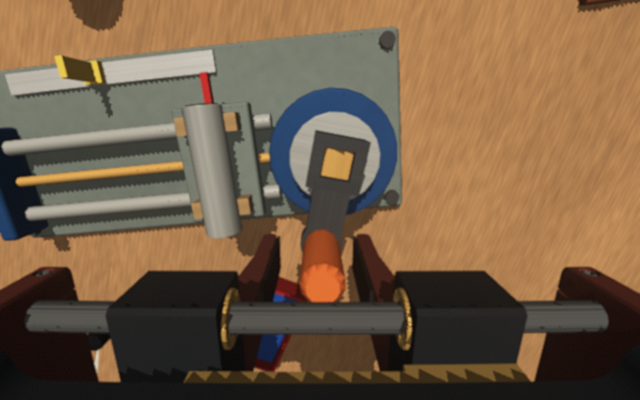

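The knob stands between the closing fingers at (322,285), with the shaft end at (338,165). I'll finish closing, then work out the circle.

```bash
python3 -m handwheel '[[0.15,[0,0,0],[0,0,0]],[0.15,[0,0,0],[0,0,0]],[0.15,[0,0,0],[0,0,0]],[0.15,[0,0,0],[0,0,0]],[0.15,[0,0,0],[0,0,0]],[0.15,[0,0,0],[0,0,0]],[0.15,[0,0,0],[0,0,0]],[0.15,[0,0,0],[0,0,0]],[0.15,[0,0,0],[0,0,0]],[0.15,[0,0,0],[0,0,0]]]' 15
cat > circ.py <<'E'
from h import *
import sys
hub=np.array([float(sys.argv[1]),float(sys.argv[2])]); step=float(sys.argv[3])
o=env.observe(); p=o["eef_pos"][:2]; Rm=R.from_euler('xyz',o["orientation"]).as_matrix()
d=p-hub; a=np.arctan2(d[1],d[0]); print("r",np.hypot(*d),"ang",np.degrees(a),"z",o["eef_pos"][2],o["ft_force"].round(1),o["gripper_width"],o["grasp_force"])
for i in range(1,11):
    b=a-np.radians(step*i); q=hub+.05*np.array([np.cos(b),np.sin(b)])
    s=Rm.T@np.r_[q-p,0]*100; print("[0.15,[%.2f,%.2f,0],[0,0,0]],"%(s[0],s[1]),end="")
E
python3 - <<'E'
from h import *
W=T("wrist",dict(eef_pos=[ 0.48266606, -0.17391142,  0.12577894],orientation=[3.14158152e+00,-1.26240496e-04,2.85914543e-01]))
print(ray("wrist",(338,165),W,.098),ray("wrist",(322,287),W,.15))
E
python3 circ.py .532 -.1715 15
```

```text
time_s: 4.4
eef_pos: [0.4827, -0.174, 0.1257]
orientation: [-3.142, -0.0, 0.286]
ft_force: [0.6, -1.1, -1.5]
gripper_width: 0.247
grasp_force: 15.0
[ 0.53149309 -0.17277756  0.098     ] [ 0.48259711 -0.17677874  0.15      ]
r 0.049370255375340504 ang -177.09039845872368 z 0.12566879715117701 [ 0.6 -1.1 -1.5] 0.2469381327354341 14.999600804876536
[0.15,[0.41,-1.23,0],[0,0,0]],[0.15,[1.17,-2.29,0],[0,0,0]],[0.15,[2.19,-3.11,0],[0,0,0]],[0.15,[3.38,-3.64,0],[0,0,0]],[0.15,[4.67,-3.85,0],[0,0,0]],[0.15,[5.97,-3.71,0],[0,0,0]],[0.15,[7.18,-3.25,0],[0,0,0]],[0.15,[8.24,-2.48,0],[0,0,0]],[0.15,[9.06,-1.47,0],[0,0,0]],[0.15,[9.59,-0.27,0],[0,0,0]],
```

```bash
python3 -m handwheel '[[0.15,[0.41,-1.23,0],[0,0,0]],[0.15,[1.17,-2.29,0],[0,0,0]],[0.15,[2.19,-3.11,0],[0,0,0]],[0.15,[3.38,-3.64,0],[0,0,0]],[0.15,[4.67,-3.85,0],[0,0,0]],[0.15,[5.97,-3.71,0],[0,0,0]],[0.15,[7.18,-3.25,0],[0,0,0]],[0.15,[8.24,-2.48,0],[0,0,0]],[0.15,[9.06,-1.47,0],[0,0,0]],[0.15,[9.59,-0.27,0],[0,0,0]]]' 15
python3 circ.py .532 -.172 20
python3 - <<'E'
from h import *
im,M=shot("wrist","w3.png")
E
```

```text
time_s: 5.65
eef_pos: [0.5731, -0.1417, 0.1256]
orientation: [-3.138, 0.001, 0.286]
ft_force: [-2.5, 4.2, 3.5]
gripper_width: 0.249
grasp_force: 15.0
r 0.0510750517637111 ang 36.411114820409715 z 0.1256139676316242 [-2.5  4.2  3.5] 0.2492806228548577 15.000390786372009
[0.15,[0.20,1.75,0],[0,0,0]],[0.15,[-0.10,3.46,0],[0,0,0]],[0.15,[-0.97,4.96,0],[0,0,0]],[0.15,[-2.30,6.08,0],[0,0,0]],[0.15,[-3.93,6.67,0],[0,0,0]],[0.15,[-5.67,6.67,0],[0,0,0]],[0.15,[-7.30,6.08,0],[0,0,0]],[0.15,[-8.63,4.96,0],[0,0,0]],[0.15,[-9.50,3.46,0],[0,0,0]],[0.15,[-9.80,1.75,0],[0,0,0]],
```

View pics/w3.png

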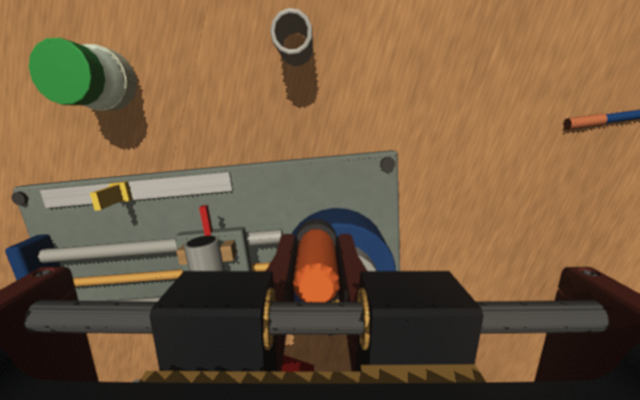

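```bash
cat > c2.py <<'E'
from h import *
import sys
a0=float(sys.argv[1]); st=float(sys.argv[2]); n=int(sys.argv[3]); y=.286
u=lambda a:5*np.array([np.cos(np.radians(a)),np.sin(np.radians(a))])
for i in range(1,n+1):
    d=u(a0-st*i)-u(a0); print("[0.15,[%.2f,%.2f,0],[0,0,0]],"%(d[0]*np.cos(y)+d[1]*np.sin(y),d[0]*np.sin(y)-d[1]*np.cos(y)),end="")
print()
E
for a in 32.91 -167.09 -7.09; do python3 c2.py $a 20 10;done
```

```text
[0.15,[0.20,1.73,0],[0,0,0]],[0.15,[-0.21,3.41,0],[0,0,0]],[0.15,[-1.17,4.86,0],[0,0,0]],[0.15,[-2.56,5.90,0],[0,0,0]],[0.15,[-4.23,6.39,0],[0,0,0]],[0.15,[-5.96,6.28,0],[0,0,0]],[0.15,[-7.55,5.59,0],[0,0,0]],[0.15,[-8.81,4.40,0],[0,0,0]],[0.15,[-9.59,2.84,0],[0,0,0]],[0.15,[-9.78,1.12,0],[0,0,0]],
[0.15,[0.40,-1.69,0],[0,0,0]],[0.15,[1.36,-3.14,0],[0,0,0]],[0.15,[2.76,-4.17,0],[0,0,0]],[0.15,[4.42,-4.66,0],[0,0,0]],[0.15,[6.16,-4.56,0],[0,0,0]],[0.15,[7.75,-3.87,0],[0,0,0]],[0.15,[9.01,-2.67,0],[0,0,0]],[0.15,[9.78,-1.12,0],[0,0,0]],[0.15,[9.98,0.61,0],[0,0,0]],[0.15,[9.58,2.30,0],[0,0,0]],
[0.15,[-0.96,1.45,0],[0,0,0]],[0.15,[-2.35,2.48,0],[0,0,0]],[0.15,[-4.02,2.98,0],[0,0,0]],[0.15,[-5.75,2.87,0],[0,0,0]],[0.15,[-7.34,2.18,0],[0,0,0]],[0.15,[-8.60,0.98,0],[0,0,0]],[0.15,[-9.38,-0.57,0],[0,0,0]],[0.15,[-9.58,-2.30,0],[0,0,0]],[0.15,[-9.17,-3.98,0],[0,0,0]],[0.15,[-8.21,-5.43,0],[0,0,0]],
```

```bash
python3 -m handwheel '[[0.15,[0.20,1.73,0],[0,0,0]],[0.15,[-0.21,3.41,0],[0,0,0]],[0.15,[-1.17,4.86,0],[0,0,0]],[0.15,[-2.56,5.90,0],[0,0,0]],[0.15,[-4.23,6.39,0],[0,0,0]],[0.15,[-5.96,6.28,0],[0,0,0]],[0.15,[-7.55,5.59,0],[0,0,0]],[0.15,[-8.81,4.40,0],[0,0,0]],[0.15,[-9.59,2.84,0],[0,0,0]],[0.15,[-9.78,1.12,0],[0,0,0]]]' 15
```

```text
time_s: 6.95
eef_pos: [0.4833, -0.1823, 0.1257]
orientation: [3.14, -0.003, 0.285]
ft_force: [12.6, 0.9, -8.7]
gripper_width: 0.244
grasp_force: 15.0
```

```bash
python3 - <<'E'
from h import *
im,M=shot("wrist","w4.png"); o=env.observe(); print(o["eef_pos"],o["ft_force"],o["moment"],o["orientation"])
s,_=shot("scene"); t,_=shot("top")
a=cv2.resize(s[80:230,220:460],None,fx=1.6,fy=1.6)[...,::-1]
o=np.zeros((400+240,640,3),np.uint8); o[:400]=im[...,::-1]; o[400:,:384]=a; o[400:,384:]=cv2.resize(t[150:300,220:380],(256,240))[...,::-1]
cv2.imwrite("pics/c4.png",cv2.resize(o,(600,600)))
E
```

```text
[ 0.48281122 -0.18039218  0.12561037] [ 8.74987238  2.83266741 -5.65333101] [ 0.18871024 -1.6590819  -0.01504478] [ 3.14138347e+00 -3.09297405e-03  2.85293108e-01]
```

View pics/c4.png

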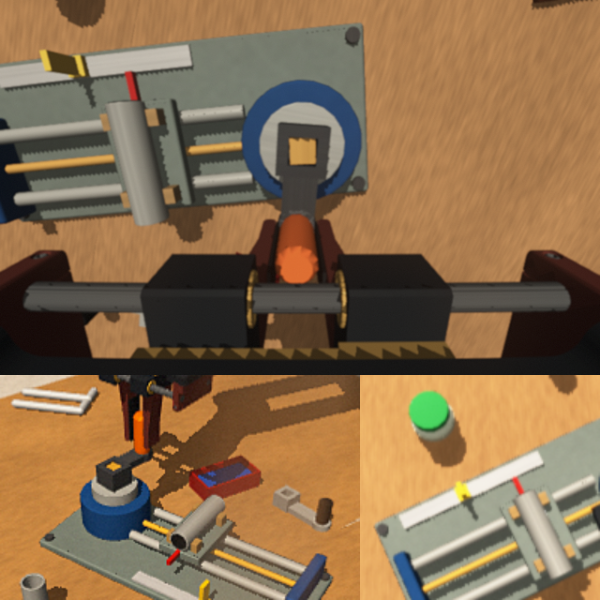

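The crank is still seated, the carriage is part-way, and the knob is gripped. There's some inward pull on this side, so I'll shift the circle 1.5 mm along +x and 0.5 mm down.

```bash
python3 -m handwheel '[[0.15,[0.14,0.04,0.05],[0,0,0]],[0.15,[0.54,-1.65,0.05],[0,0,0]],[0.15,[1.50,-3.10,0.05],[0,0,0]],[0.15,[2.90,-4.13,0.05],[0,0,0]],[0.15,[4.56,-4.62,0.05],[0,0,0]],[0.15,[6.30,-4.52,0.05],[0,0,0]],[0.15,[7.89,-3.83,0.05],[0,0,0]],[0.15,[9.15,-2.63,0.05],[0,0,0]],[0.15,[9.92,-1.08,0.05],[0,0,0]],[0.15,[9.92,-1.08,0.05],[0,0,0]]]' 15; python3 c2.py 32.91 20 10; python3 c2.py 32.91 15 10
```

```text
time_s: 8.35
eef_pos: [0.5753, -0.1428, 0.1249]
orientation: [-3.139, 0.001, 0.286]
ft_force: [-1.1, 0.2, 5.4]
gripper_width: 0.243
grasp_force: 15.0
[0.15,[0.20,1.73,0],[0,0,0]],[0.15,[-0.21,3.41,0],[0,0,0]],[0.15,[-1.17,4.86,0],[0,0,0]],[0.15,[-2.56,5.90,0],[0,0,0]],[0.15,[-4.23,6.39,0],[0,0,0]],[0.15,[-5.96,6.28,0],[0,0,0]],[0.15,[-7.55,5.59,0],[0,0,0]],[0.15,[-8.81,4.40,0],[0,0,0]],[0.15,[-9.59,2.84,0],[0,0,0]],[0.15,[-9.78,1.12,0],[0,0,0]],
[0.15,[0.20,1.29,0],[0,0,0]],[0.15,[0.07,2.59,0],[0,0,0]],[0.15,[-0.40,3.81,0],[0,0,0]],[0.15,[-1.17,4.86,0],[0,0,0]],[0.15,[-2.18,5.68,0],[0,0,0]],[0.15,[-3.37,6.22,0],[0,0,0]],[0.15,[-4.66,6.42,0],[0,0,0]],[0.15,[-5.96,6.28,0],[0,0,0]],[0.15,[-7.18,5.82,0],[0,0,0]],[0.15,[-8.23,5.05,0],[0,0,0]],
```

```bash
python3 -m handwheel '[[0.15,[0.20,1.73,0],[0,0,0]],[0.15,[-0.21,3.41,0],[0,0,0]],[0.15,[-1.17,4.86,0],[0,0,0]],[0.15,[-2.56,5.90,0],[0,0,0]],[0.15,[-4.23,6.39,0],[0,0,0]],[0.15,[-5.96,6.28,0],[0,0,0]],[0.15,[-7.55,5.59,0],[0,0,0]],[0.15,[-8.81,4.40,0],[0,0,0]],[0.15,[-9.59,2.84,0],[0,0,0]],[0.15,[-9.59,2.84,0],[0,0,0]]]' 15
cat > gap.py <<'E'
from h import *
# gap along rails from pointer/mark blobs in top and scene pictures
yr=np.array([-.37,.929])
for c,ybox in(("top",(200,320,225,360)),("scene",(170,260,290,440))):
    im,M=shot(c,"gap_%s.png"%c); h=cv2.cvtColor(im,cv2.COLOR_RGB2HSV); y0,y1,x0,x1=ybox
    r=[]
    for lo,hi,z in(((0,180,90),(4,255,255),.04),((24,150,110),(35,255,255),.04)):
        m=cv2.inRange(h,lo,hi)[y0:y1,x0:x1]
        n,l,s,ce=cv2.connectedComponentsWithStats(m); i=1+np.argmax(s[1:,4]) if n>1 else None
        if i is None: print(c,"none"); break
        p=ce[i]+[x0,y0]; r.append(ray(c,p,M,z)); print(c,p.round(1),s[i,4],r[-1].round(4))
    if len(r)==2: print("gap mm",1000*(r[1]-r[0])[:2]@yr)
E
python3 gap.py; python3 c2.py -147.09 15 10
```

```text
time_s: 9.6
eef_pos: [0.4892, -0.197, 0.1251]
orientation: [-3.14, 0.002, 0.286]
ft_force: [0.2, 1.5, 4.0]
gripper_width: 0.244
grasp_force: 15.0
top [303.7 233.4] 24 [ 0.5246 -0.0009  0.04  ]
top [287.3 226.8] 74 [0.537  0.0246 0.04  ]
gap mm 19.16928407373511
scene [353.4 208.8] 36 [ 0.5195 -0.0066  0.04  ]
scene [356. 219.] 13 [0.5316 0.0161 0.04  ]
gap mm 16.664247478274827
[0.15,[-0.20,-1.29,0],[0,0,0]],[0.15,[-0.07,-2.59,0],[0,0,0]],[0.15,[0.40,-3.81,0],[0,0,0]],[0.15,[1.17,-4.86,0],[0,0,0]],[0.15,[2.18,-5.68,0],[0,0,0]],[0.15,[3.37,-6.22,0],[0,0,0]],[0.15,[4.66,-6.42,0],[0,0,0]],[0.15,[5.96,-6.28,0],[0,0,0]],[0.15,[7.18,-5.82,0],[0,0,0]],[0.15,[8.23,-5.05,0],[0,0,0]],
```

```bash
python3 -m handwheel '[[0.15,[-0.20,-1.29,0],[0,0,0]],[0.15,[-0.07,-2.59,0],[0,0,0]],[0.15,[0.40,-3.81,0],[0,0,0]],[0.15,[1.17,-4.86,0],[0,0,0]],[0.15,[2.18,-5.68,0],[0,0,0]],[0.15,[3.37,-6.22,0],[0,0,0]],[0.15,[4.66,-6.42,0],[0,0,0]],[0.15,[5.96,-6.28,0],[0,0,0]],[0.15,[7.18,-5.82,0],[0,0,0]],[0.15,[7.18,-5.82,0],[0,0,0]]]' 15
python3 gap.py; python3 c2.py 77.91 10 4
python3 - <<'E'
from h import *
im,M=shot("wrist")
t=cv2.imread("pics/gap_top.png")[190:330,220:460]
o=np.zeros((600,480,3),np.uint8); o[:300]=cv2.resize(im,(480,300))[...,::-1]; o[300:580]=cv2.resize(t,(480,280)); cv2.imwrite("pics/c5.png",o)
E
```

```text
time_s: 10.95
eef_pos: [0.5442, -0.1221, 0.1249]
orientation: [-3.141, 0.001, 0.287]
ft_force: [-1.8, -2.1, 5.7]
gripper_width: 0.245
grasp_force: 15.0
top [294.8 237. ] 31 [0.5198 0.0135 0.04  ]
top [287.2 226.7] 74 [0.5372 0.0248 0.04  ]
gap mm 4.058921648755439
scene [361.2 211.3] 27 [0.5125 0.0062 0.04  ]
scene [356. 219.] 13 [0.5316 0.0161 0.04  ]
gap mm 2.15125020372684
[0.15,[0.73,0.48,0],[0,0,0]],[0.15,[1.36,1.08,0],[0,0,0]],[0.15,[1.88,1.78,0],[0,0,0]],[0.15,[2.27,2.56,0],[0,0,0]],
```

View pics/c5.png

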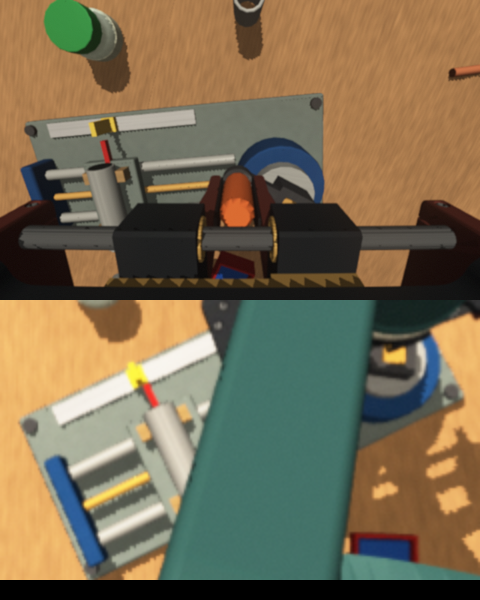

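The pointer is 2–4 mm short of the yellow tab and lines up with it in both views. I'll make a last 25° turn, then release.

```bash
python3 -m handwheel '[[0.15,[0.73,0.48,0],[0,0,0]],[0.15,[1.36,1.08,0],[0,0,0]],[0.15,[1.63,1.43,0],[0,0,0]],[0.15,[1.63,1.43,0],[0,0,0]],[0.15,[1.63,1.43,0],[0,0,0]],[0.6,[1.63,1.43,0],[0,0,0]],[0.6,[1.63,1.43,0],[0,0,0]],[0.6,[1.63,1.43,0],[0,0,0]],[0.6,[1.63,1.43,0],[0,0,0]],[0.6,[1.63,1.43,0],[0,0,0]]]' 15
```

```text
time_s: 12.35
eef_pos: [0.5635, -0.1316, 0.1251]
orientation: [-3.141, 0.0, 0.286]
ft_force: [0.0, 0.4, 0.2]
gripper_width: 0.601
grasp_force: 0.0
```

```bash
python3 -m handwheel '[[0.6,[0,0,-1],[0,0,0]],[0.6,[0,0,-3],[0,0,0]],[0.6,[0,0,-6],[0,0,0]],[0.6,[0,0,-9],[0,0,0]],[0.6,[0,0,-12],[0,0,0]],[0.6,[-2,5,-12],[0,0,0]],[0.6,[-5,10,-12],[0,0,0]],[0.6,[-7,15,-12],[0,0,0]],[0.6,[-7,17,-12],[0,0,0]],[0.6,[-7,17,-12],[0,0,0]]]' 15
python3 gap.py
python3 - <<'E'
from h import *
t=cv2.imread("pics/gap_top.png")[150:330,220:460];s=cv2.imread("pics/gap_scene.png")[90:270,220:460]
cv2.imwrite("pics/c6.png",np.vstack([cv2.resize(x,(400,300)) for x in(t,s)]))
M=T("top"); print(find("top","crank",M),find("scene","crank",T("scene")))
E
```

```text
time_s: 13.6
eef_pos: [0.5447, -0.3153, 0.2454]
orientation: [3.142, -0.001, 0.284]
ft_force: [0.3, -0.3, -0.8]
gripper_width: 0.596
grasp_force: 0.0
top [293.6 237.7] 32 [0.5188 0.0156 0.04  ]
top [287.3 226.9] 75 [0.5369 0.0246 0.04  ]
gap mm 1.7136034642016367
scene [362.2 212.2] 28 [0.5126 0.0091 0.04  ]
scene [356. 219.] 13 [0.5316 0.0161 0.04  ]
gap mm -0.5104229593957004
[(0.83, [0.5497, -0.1516, 0.1004]), (0.21, [0.5396, 0.024, 0.0201])] [(0.8, [0.5626, -0.1234, 0.1126])]
```

View pics/c6.png

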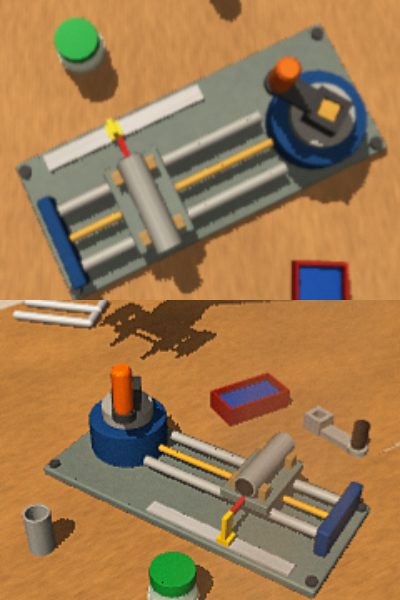

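The pointer is level with the tab, with a gap of about −0.5 to 1.7 mm. The crank is upright and seated, the spare hasn't moved, and the gripper is clear.

```bash
python3 -c "
from station import job_done
print(job_done())"
```

```text
the job is handed in; nothing more can be done
None
```

I wound the crank clockwise about 2.4 turns, which left the red pointer within about 2 mm of the yellow mark in the last pictures; the crank is still seated, the spare crank was not touched, and the job was handed in with the gripper clear (no verdict was returned).

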